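# Find the socket that fits the column's end nut

## Task

Find out, by trying, which of the three sockets fits the hex nut on top of the column that stands forward on the worktop: the smallest one that goes down over the nut. Finish while still gripping that socket, upright and fully seated on the nut, with the other two sockets standing home on posts of the socket holder and the other things on the table left where they are.

Things in the scene. Friction and masses are not known exactly. Their poses are not given: they have to be found in the camera images.
- socket_small_grip (a point): Centre of the square adapter on the small socket (for a 17 mm nut): the upright bar 14 x 14 mm, 44 mm tall, by which it is gripped. This point is 44 mm above the socket's lower rim, 22 mm below its top; z is up the axis, x and y are square to the adapter's sides. Two opposite flats of the hex bore face +x and -x, so the bore repeats every 60 degrees.
- socket_small: The small socket: loose, plain steel, 60 to 130 g, 66 mm tall; origin at the centre of its lower rim. Lower 14 mm: hex tube open downwards, 18.8 mm across flats inside, 25.8 outside, bore 14 mm deep. Then a round shoulder up to 22 mm, then the square adapter. Starts standing on any one of the holder's posts.
- socket_medium_grip (a point): Centre of the square adapter on the medium socket (for a 21 mm nut): the upright bar 14 x 14 mm, 44 mm tall, by which it is gripped. This point is 44 mm above the socket's lower rim, 22 mm below its top; z is up the axis, x and y are square to the adapter's sides. Two opposite flats of the hex bore face +x and -x, so the bore repeats every 60 degrees.
- socket_medium: The medium socket: loose, plain steel, 60 to 130 g, 66 mm tall; origin at the centre of its lower rim. Lower 14 mm: hex tube open downwards, 22.8 mm across flats inside, 29.8 outside, bore 14 mm deep. Then a round shoulder up to 22 mm, then the square adapter. Starts standing on any one of the holder's posts.
- socket_large_grip (a point): Centre of the square adapter on the large socket (for a 25 mm nut): the upright bar 14 x 14 mm, 44 mm tall, by which it is gripped. This point is 44 mm above the socket's lower rim, 22 mm below its top; z is up the axis, x and y are square to the adapter's sides. Two opposite flats of the hex bore face +x and -x, so the bore repeats every 60 degrees.
- socket_large: The large socket: loose, plain steel, 60 to 130 g, 66 mm tall; origin at the centre of its lower rim. Lower 14 mm: hex tube open downwards, 26.8 mm across flats inside, 33.8 outside, bore 14 mm deep. Then a round shoulder up to 22 mm, then the square adapter. Starts standing on any one of the holder's posts.
- post_1 (a point): Foot of one of the three posts of the socket holder, on top of its plate: fixed aluminium plate 52 x 215 x 8 mm with steel posts 75 mm apart in a row along its y, each 11 mm thick and 11 mm tall with a coned tip; z up. A socket home on a post has its rim on the plate, adapter centre 44 mm above this point. Any socket goes on any post.
- post_2 (a point): Foot of one of the three posts of the socket holder, on top of its plate: fixed aluminium plate 52 x 215 x 8 mm with steel posts 75 mm apart in a row along its y, each 11 mm thick and 11 mm tall with a coned tip; z up. A socket home on a post has its rim on the plate, adapter centre 44 mm above this point. Any socket goes on any post.
- post_3 (a point): Foot of one of the three posts of the socket holder, on top of its plate: fixed aluminium plate 52 x 215 x 8 mm with steel posts 75 mm apart in a row along its y, each 11 mm thick and 11 mm tall with a coned tip; z up. A socket home on a post has its rim on the plate, adapter centre 44 mm above this point. Any socket goes on any post.
- nut_p (a point): Centre of the top of the hex nut on column p, 116.5 mm above the worktop. Fixed, does not turn; z up; two opposite flats face +x and -x. Nut 14.5 mm tall, its top 2.5 mm coned, over a thin neck. Three stands look alike: one stands forward (x under 0.6 m), two are parked behind it (x over 0.65 m), unused. Nuts are 17, 21 and 25 mm across flats; which column has which is not told.
- column_p: Column stand p, fixed: 74 mm square foot, clamp block, 22 mm steel column, nut on top; origin under the foot. The right socket has 0.9 mm play at each flat and, fully seated (floor of its bore on the nut), its adapter centre is 30 mm above the nut's top. A socket too small stops about 12 mm higher; one too large drops on too, with mm of play.
- nut_q (a point): Centre of the top of the hex nut on column q, 116.5 mm above the worktop. Fixed, does not turn; z up; two opposite flats face +x and -x. Nut 14.5 mm tall, its top 2.5 mm coned, over a thin neck. Three stands look alike: one stands forward (x under 0.6 m), two are parked behind it (x over 0.65 m), unused. Nuts are 17, 21 and 25 mm across flats; which column has which is not told.
- column_q: Column stand q, fixed: 74 mm square foot, clamp block, 22 mm steel column, nut on top; origin under the foot. The right socket has 0.9 mm play at each flat and, fully seated (floor of its bore on the nut), its adapter centre is 30 mm above the nut's top. A socket too small stops about 12 mm higher; one too large drops on too, with mm of play.
- nut_r (a point): Centre of the top of the hex nut on column r, 116.5 mm above the worktop. Fixed, does not turn; z up; two opposite flats face +x and -x. Nut 14.5 mm tall, its top 2.5 mm coned, over a thin neck. Three stands look alike: one stands forward (x under 0.6 m), two are parked behind it (x over 0.65 m), unused. Nuts are 17, 21 and 25 mm across flats; which column has which is not told.
- column_r: Column stand r, fixed: 74 mm square foot, clamp block, 22 mm steel column, nut on top; origin under the foot. The right socket has 0.9 mm play at each flat and, fully seated (floor of its bore on the nut), its adapter centre is 30 mm above the nut's top. A socket too small stops about 12 mm higher; one too large drops on too, with mm of play.
- tape_roll: Bystander, loose: a roll of tape 60 mm across, 19 mm high; origin under its centre. Leave it where it is.
- timer: Bystander, loose: a countdown timer 71 x 72 x 18 mm; origin under its centre. Leave it where it is.
- jar: Bystander, loose: a white jar 60 mm across, 86 mm high; origin under its centre. Leave it where it is.
- mouse: Bystander, loose: a computer mouse 63 x 104 x 35 mm; origin under its centre. Leave it where it is.
- screwdriver: Bystander, loose: a screwdriver 168 mm long lying along its y, 20 mm high; origin under its centre. Leave it where it is.
Mind the look-alikes: they are no part of the job. What is shaped like the socket_large but green is not meant.

How it is judged:
By the outcome, as a careful person would: the job done as asked, in the order asked, and still so for the second after the job is handed in, while the arm keeps its last pose, push and grip.
It also fails if it takes over 72 s, if anything falls off the work surface, if the arm or the gripper's body presses on something with over 40 N, if the wrist force passes 120 N, or if a joint passes its speed limit or range.

## Robot

A 7-joint arm with a two-finger parallel gripper is mounted at the origin on a cart in front of the work surface, level with it; the furniture and walls round the work are solid. World frame = base frame: x ahead of the robot, y to its left, z up, the work surface at z = 0. Lengths are in m, angles in rad, forces in N, time in s.
With the tool pointing down it reaches from about 0.4 to 0.85 m from the base axis. Payload 4.4 kg.
Tool frame: the origin (TCP) lies midway between the tips of the shut fingers; the grasp point (between the pads) lies robot.grip_depth behind it (robot.grip_depth is the distance from the TCP to the grasp point, in m); z points along the fingers, y is the line along which they close (so a half turn about z gives the same grasp; the last joint's range is limited). The gripper opens to 94 mm and grips with 3 to 60 N. Pads are 16 mm wide; open, the fingers measure 119 mm over their backs; the gripper's body (75 mm by 177 mm) begins 78 mm behind the grasp point.
Start: joints at [1.097, 0.628, 0.038, 1.517, -0.027, 0.996, -0.02], TCP at [0.258, -0.597, 0.205] pointing down, gripper open.
Joint ranges: [-3.06, 3.06], [-0.37, 2.12], [-1.25, 1.32], [0.18, 2.47], [-1.1, 4.24], [0.23, 1.98], [-2.94, 2.94]. Speed limits (rad/s): [2.57, 2.57, 3.14, 3.14, 3.14, 3.14, 3.14].

## Interface

Orientations are given as a unit quaternion [w, x, y, z].
In Python, from plant import robot gives the robot as it stands.
- The arm moves only by the shell command python3 -m jog 'ROWS' [FORCE]. ROWS is JSON, a list of rows, each a list of 5 numbers: the shift along the world's x, y, z in cm, then the turn about the world's z in degrees, then the finger opening in cm, from 0 to 9.4. A call has 1 to 12 rows; each row shifts and turns the commanded pose from where the row before left it; what a row does not reach is not made up. A row lasts 1/12 s, in which the tool goes at most 41.7 mm and 7.16 degrees, less where a joint would pass 70% of its speed; a pose out of reach is approached as far as the arm can. A call with a gripper value outside its range is refused whole. The fingers move at their own pace and stop on an object; FORCE is the grip in N (left out, the last holds). Time passes only in rows, so rows that do not move let the fingers close. It gives the time, the measured TCP pose, the force, the opening and the grip force at its end, in the units of the state.
- robot.observe(): the state, without advancing time (a new reading comes with each control period).
- robot.camera(name): name is "scene" or "top" or "wrist"; returns a dict with "color" (400x640x3 uint8, red, green, blue), "camera_matrix" (3x3 intrinsics, pixels), "extrinsics" (4x4, takes a point from camera to world coordinates); the wrist camera has in their place "T_tool_cam" (4x4, takes a point from camera to tool coordinates, whose origin is the TCP and whose axes are the flange's). Camera axes: x right, y down, z forward; pixel columns grow to the right and rows downward; lengths in m; the calibration is good to about 2 mm. A picture is of the moment at which its call begins: read the wrist's pose just before it. There is no depth.
- robot.finish_job(): hands the job in; it is judged then, once.
The state is a dict: "time_s": time; "q": joint angles; "dq": joint speeds; "joint_torque": joint torques, N m; "tcp_pos": TCP position; "eef_rot": TCP orientation; "ft_force": force on the tool from outside, world axes, zero at the start; "torque": the same for the moment, N m; "width": finger opening in m; "finger_force": force on a finger pad.
Only numpy, scipy, OpenCV 4.12 (cv2) and the standard library are available. Lean on these libraries where they do the work, as an engineer would, in place of code of your own. Each camera call takes 0.05 s, during which the arm holds its last target. There are 200 camera calls.

## Working session

There is one attempt and no reset: what is moved stays moved. The work goes in short steps, Python scripts to look and compute and a shell command to move; the robot and the scene stay as the last step left them, time stands still between calls to the robot, and variables do not carry over. Pictures are saved under pics/ and viewed, at most 10 in all, crops included, and the job is handed in when it is done.

```bash
mkdir -p pics
cat > h.py <<'E'
import numpy as np, cv2
from plant import robot
from scipy.spatial.transform import Rotation as R
def snap(name,fn):
    s=robot.observe(); c=robot.camera(name)
    cv2.imwrite('pics/'+fn,c['color'][:,:,::-1])
    if 'extrinsics' in c: E=np.array(c['extrinsics'])
    else:
        q=s['eef_rot'];T=np.eye(4);T[:3,:3]=R.from_quat([q[1],q[2],q[3],q[0]]).as_matrix();T[:3,3]=s['tcp_pos'];E=T@np.array(c['T_tool_cam'])
    np.savez('pics/'+fn+'.npz',K=c['camera_matrix'],E=E)
    return c
def ray(fn,u,v,z):
    d=np.load('pics/'+fn+'.npz');E=d['E'];r=E[:3,:3]@np.linalg.inv(d['K'])@[u,v,1]
    o=E[:3,3];return o+r*(z-o[2])/r[2]
def proj(fn,p):
    d=np.load('pics/'+fn+'.npz');E=np.linalg.inv(d['E']);x=d['K']@(E[:3,:3]@p+E[:3,3]);return x[:2]/x[2]
E
python3 - <<'E'
from h import *
a=snap('top','top.png');b=snap('scene','scene.png')
for n in('top','scene'):
    d=np.load(f'pics/{n}.png.npz');print(d['K'],d['E'].round(3))
print(robot.observe(),robot.grip_depth)
E
```

```text
[[400.57541314   0.         315.86268055]
 [  0.         400.57541314 201.47491413]
 [  0.           0.           1.        ]] [[-0.012 -0.984  0.18   0.262]
 [-1.     0.013  0.007  0.046]
 [-0.009 -0.18  -0.984  1.391]
 [ 0.     0.     0.     1.   ]]
[[383.62384006   0.         316.49829847]
 [  0.         383.62384006 198.80266963]
 [  0.           0.           1.        ]] [[ 0.431 -0.44   0.788 -0.257]
 [-0.902 -0.196  0.384 -0.343]
 [-0.014 -0.876 -0.481  0.583]
 [ 0.     0.     0.     1.   ]]
{'time_s': 0.1, 'q': array([ 1.09720885,  0.6292254 ,  0.03841771,  1.51825773, -0.02699691,
        0.99634358, -0.02000106]), 'dq': array([ 1.36245642e-04, -7.35861025e-05, -3.68738953e-04, -3.00617917e-03,
       -1.32980747e-03, -1.38628908e-03,  3.74151435e-04]), 'joint_torque': array([ 2.59012399e-03, -5.50789905e+01,  1.14726607e+00, -1.87116605e+01,
       -5.21484995e-02,  1.91716058e-02,  2.52827886e-05]), 'tcp_pos': array([ 0.25757578, -0.59612074,  0.2046672 ]), 'eef_rot': array([-8.40502688e-04,  9.79282921e-01,  2.02494997e-01, -1.75150446e-04]), 'ft_force': array([-0.22742038, -0.20337691,  0.06649307]), 'torque': array([-0.00355807,  0.05243273, -0.02290589]), 'finger_force': 0.0, 'width': 0.09393226316699999} 0.0188
```

View pics/top.png

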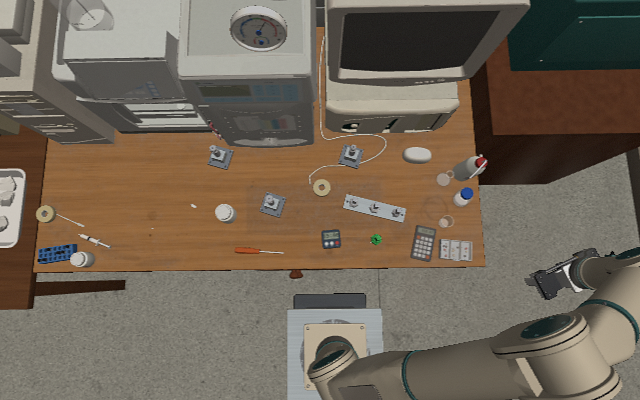

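View pics/scene.png

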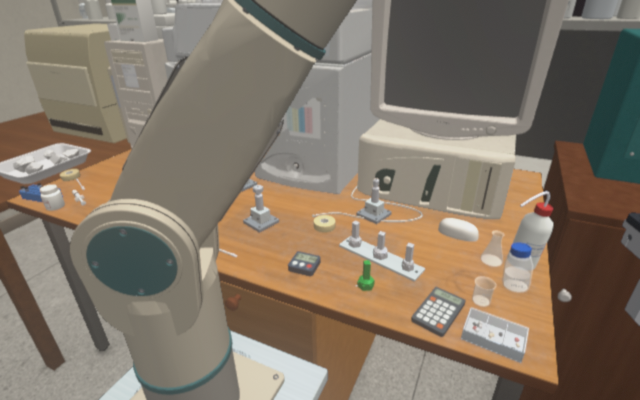

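The top view shows the holder with its three sockets near (353,203), (374,209) and (398,213). The forward column is at (272,204), the two parked ones are at the back, and the green look-alike is at (376,239). I'll enlarge both areas next.

Run:
```python
from h import *
a=cv2.imread('pics/top.png');b=cv2.imread('pics/scene.png')
A=cv2.resize(a[185:245,245:415],None,fx=4.7,fy=4.7,interpolation=cv2.INTER_CUBIC)
B=cv2.resize(b[180:290,240:430],None,fx=4.2,fy=2.75,interpolation=cv2.INTER_CUBIC)[:,:799]
B=cv2.resize(b[180:290,240:430],None,fx=2.8,fy=2.8,interpolation=cv2.INTER_CUBIC)
W=np.zeros((A.shape[0]+B.shape[0],799,3),np.uint8);W[:A.shape[0],:A.shape[1]]=A;W[A.shape[0]:,:B.shape[1]]=B
print(A.shape,B.shape);cv2.imwrite('pics/crop.png',W)
for u,v in((353,203),(374,209),(398,213)):print(ray('top.png',u,v,.06).round(3))
print(ray('top.png',272,204,.06).round(3))
```

```text
(282, 799, 3) (308, 532, 3)
[ 0.498 -0.07   0.06 ]
[ 0.477 -0.14   0.06 ]
[ 0.462 -0.22   0.06 ]
[0.499 0.203 0.06 ]
```

View pics/crop.png

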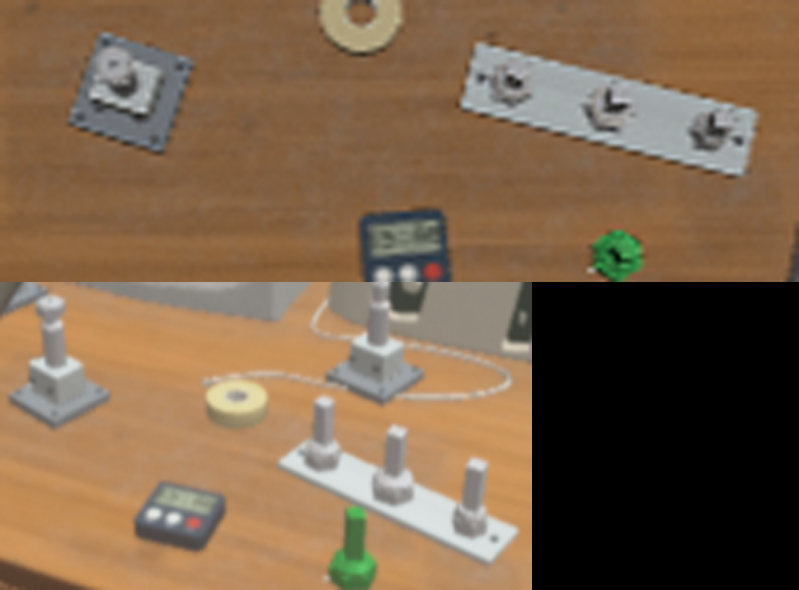

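The crop shows the plate corners at (478,42), (757,112), (742,176) and (460,108), and the foot corners of the forward column at (103,33), (193,65), (163,152) and (70,122). In the scene view the hex widths suggest medium on the left, large in the middle and small on the right.

Run:
```python
from h import *
g=lambda p,z:ray('top.png',p[0]/4.7+245-.4,p[1]/4.7+185-.4,z)
P=np.array([g(p,.008) for p in((478,42),(757,112),(742,176),(460,108))])
F=np.array([g(p,.006) for p in((103,33),(193,65),(163,152),(70,122))])
for n,Q in(('plate',P),('foot',F)):
    e=np.roll(Q,-1,0)-Q
    print(n,Q.mean(0).round(4),np.linalg.norm(e,axis=1).round(4),np.degrees(np.arctan2(e[:,1],e[:,0])).round(1))
c=P.mean(0);d=(P[0]+P[3]-P[1]-P[2])[:2];d/=np.linalg.norm(d)
for k in(1,0,-1):print(c[:2]+.075*k*d)
print('nut',g((117,60),.1165))
q=robot.observe()['eef_rot'];print(R.from_quat([q[1],q[2],q[3],q[0]]).as_matrix().round(3))
print(robot.camera('wrist')['T_tool_cam'],robot.camera('wrist')['camera_matrix'])
```

```text
plate [ 0.4892 -0.1478  0.008 ] [0.2132 0.0496 0.2137 0.052 ] [-105.2  164.1   75.4  -16.4]
foot [0.5069 0.2071 0.006 ] [0.0724 0.0692 0.0734 0.0716] [-110.6  161.3   71.3  -19.5]
[ 0.50849666 -0.07534527]
[ 0.48923846 -0.14783059]
[ 0.46998026 -0.22031591]
nut [0.51043192 0.20492533 0.1165    ]
[[ 0.918  0.397 -0.001]
 [ 0.397 -0.918  0.002]
 [-0.    -0.002 -1.   ]]
[[-2.48495353e-04 -9.62903074e-01 -2.69847378e-01  7.79826881e-02]
 [ 9.99999952e-01 -1.89756462e-04 -2.43760977e-04  5.93276099e-04]
 [ 1.83512910e-04 -2.69847426e-01  9.62903076e-01 -1.78821166e-01]
 [ 0.00000000e+00  0.00000000e+00  0.00000000e+00  1.00000000e+00]] [[300.52061367   0.         325.65440944]
 [  0.         300.52061367 200.8360621 ]
 [  0.           0.           1.        ]]
```

```bash
python3 -m jog '[[1.0,3.6,1,-3.2,6],[1.2,3.6,1,-3.2,6],[1.8,3.6,0.5,-3.2,6],[1.8,3.6,0,-3.2,6],[1.8,3.6,0,-3.2,6],[1.8,3.6,0,-3.2,6],[1.8,3.6,0,-3.2,6],[2,3.6,0,-3.2,6],[2,3.6,0,-3.2,6],[2,3.6,0,-3.2,6],[2,3.6,-0.5,-3.2,6],[2,3.6,-0.5,-3.2,6]]' 30
python3 -c "
from h import *
snap('wrist','w1.png');s=robot.observe();print(s['tcp_pos'],s['eef_rot'])"
```

```text
time_s: 1.2
tcp_pos: [0.4707, -0.1629, 0.2207]
eef_rot: [0.0, 0.991, -0.132, 0.001]
ft_force: [-0.3, 0.2, -0.1]
width: 0.06
finger_force: 0.0
[ 0.47507091 -0.15256653  0.21947432] [-3.20630752e-03  9.91858369e-01 -1.27303535e-01  7.11485899e-04]
```

View pics/w1.png

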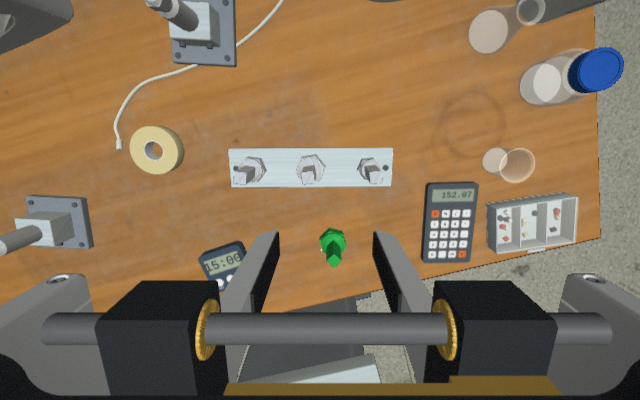

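The wrist view shows the plate at (228–393, 148–187). The sockets are at about (247,170), (310,170) and (373,170), and the green one is between the fingers' lower ends.

Run:
```python
from h import *
a=cv2.imread('pics/w1.png')
A=cv2.resize(a[142:194,222:400],None,fx=4.49,fy=4.49,interpolation=cv2.INTER_CUBIC)
# nominal overlay
B=a.copy()
cv2.imwrite('pics/c2.png',A)
```

```text
(no output)
```

View pics/c2.png

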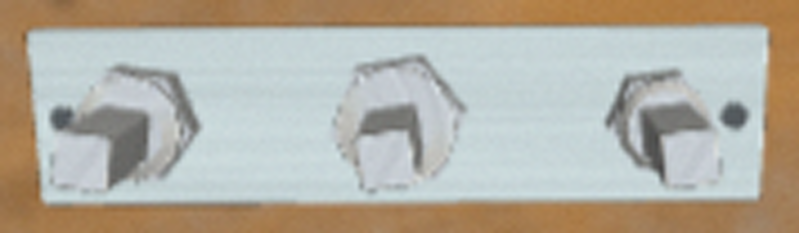

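Sizes read as expected: medium left, large middle, small right. In all three, two bore flats face along the image vertical, which is the tool x axis. The adapter tops are centred at (83,162), (387,162) and (692,160) in the crop.

Run:
```python
from h import *
g=lambda p,z:ray('w1.png',(p[0]+.5)/4.49+222-.5,(p[1]+.5)/4.49+142-.5,z)
T=[g(p,.074) for p in((83,162),(387,162),(692,160))];print(np.array(T).round(4))
for a,b in((T[0],T[1]),(T[1],T[2])):print(np.linalg.norm(a-b),np.degrees(np.arctan2(*(a-b)[[1,0]])))
for e in(((52,186),(107,190)),((370,190),(412,184)),((670,186),(718,183)),((60,135),(112,133)),((360,140),(412,133)),((665,133),(715,135)),((42,204),(757,198)),((28,30),(768,27))):
    z=.074 if e[0][0] not in(42,28) else .008
    d=g(e[1],z)-g(e[0],z);print(e,np.degrees(np.arctan2(d[1],d[0]))+90)
E2=[g(p,.008) for p in((28,30),(768,27),(757,198),(42,204))];print(np.mean(E2,0))
print('nut view',ray('w1.png',0,245,.1165))
```

```text
[[ 0.5085 -0.0764  0.074 ]
 [ 0.489  -0.1483  0.074 ]
 [ 0.4698 -0.2206  0.074 ]]
0.07456008683453447 74.7839066761146
0.07479193298755528 75.16572345798973
((52, 186), (107, 190)) -19.490776544407865
((370, 190), (412, 184)) -6.931494293673865
((670, 186), (718, 183)) -11.554605237614012
((60, 135), (112, 133)) -12.996242627109964
((360, 140), (412, 133)) -7.481325872347327
((665, 133), (715, 135)) -17.526550735544717
((42, 204), (757, 198)) -14.723961337276776
((28, 30), (768, 27)) -14.985029137936039
[ 0.48958716 -0.14809354  0.008     ]
nut view [0.51177066 0.1692806  0.1165    ]
```

```bash
python3 -m jog '[[0.15,3.57,0.2,0,4],[0.15,3.57,0.2,0,4],[0.15,3.57,0.2,0,4],[0.15,3.57,0.2,0,4],[0.15,3.57,0.2,0,4],[0.15,3.57,0.2,0,4],[0.15,3.57,0.2,0,4],[0.15,3.57,0.2,0,4],[0.15,3.57,0.2,0,4],[0.15,3.57,0.2,0,4],[0,0,0,0,4],[0,0,0,0,4]]'
python3 -c "
from h import *
snap('wrist','w2.png');s=robot.observe();print(s['tcp_pos'],s['eef_rot'])
p=proj('w2.png',np.array([.5104,.205,.1165]));print(p)
u,v=np.clip(p.astype(int),[60,45],[580,355])
a=cv2.imread('pics/w2.png')[v-45:v+45,u-60:u+60];print(u-60,v-45)
cv2.imwrite('pics/c3.png',cv2.resize(a,None,fx=6.6,fy=6.6,interpolation=cv2.INTER_CUBIC))"
```

```text
time_s: 2.25
tcp_pos: [0.4843, 0.1945, 0.2402]
eef_rot: [-0.0, 0.992, -0.128, -0.0]
ft_force: [-0.4, -0.1, -1.3]
width: 0.0401
finger_force: 0.0
[0.48453778 0.1921895  0.24022571] [ 4.32263906e-04  9.91505034e-01 -1.30067447e-01 -1.99187261e-04]
[308.45672767 173.52903297]
248 128
```

View pics/c3.png

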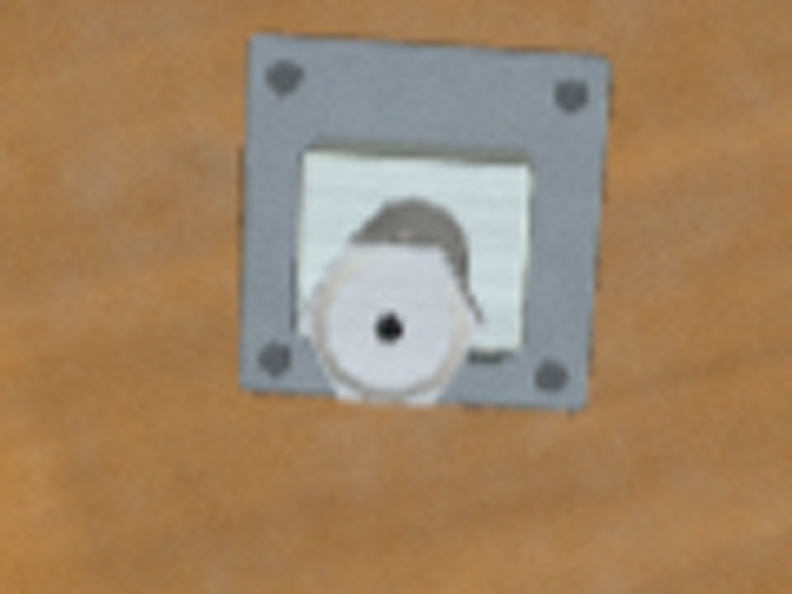

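The forward nut has flats along the tool x axis and its centre hole is at (389,327) in the crop. It is clearly bigger than 17 mm, so I'll try the medium first. The foot corners are at (250,37), (608,58), (583,410) and (242,388).

Run:
```python
from h import *
g=lambda p,z:ray('w2.png',(p[0]+.5)/6.6+248-.5,(p[1]+.5)/6.6+128-.5,z)
print('nut',g((389,327),.1165))
F=np.array([g(p,.008) for p in((250,37),(608,58),(583,410),(242,388))]);e=np.roll(F,-1,0)-F
print(F.mean(0),np.linalg.norm(e,axis=1),np.degrees(np.arctan2(e[:,1],e[:,0])))
print('vert',np.linalg.norm(g((305,312),.112)-g((477,320),.112)),'flats',np.linalg.norm(g((400,403),.112)-g((408,245),.114)))
s=robot.observe();q=s['eef_rot'];print(s['tcp_pos'],R.from_quat([q[1],q[2],q[3],q[0]]).as_matrix().round(4))
```

```text
nut [0.50732185 0.2079244  0.1165    ]
[0.50693498 0.20809921 0.008     ] [0.07264711 0.07358856 0.07262074 0.07294989] [-108.04665806  161.81331031   71.44949132  -18.16499576]
vert 0.027021753102373702 flats 0.02568379848323564
[0.48453778 0.1921895  0.24022571] [[ 9.662e-01 -2.579e-01 -5.000e-04]
 [-2.579e-01 -9.662e-01 -8.000e-04]
 [-3.000e-04  9.000e-04 -1.000e+00]]
```

```bash
python3 -m jog '[[0.3,-3.36,-0.5,0,4],[0.3,-3.36,-0.5,0,4],[0.3,-3.36,-0.5,0,4],[0.3,-3.36,-0.5,0,4],[0.3,-3.36,-1.5,0,4],[0.3,-3.36,-1.5,0,4],[0.3,-3.36,-2,0,4],[0.3,-3.36,-2,0,4],[0,0,0,0,4],[0,0,0,0,4],[0,0,0,0,4],[0,0,0,0,4]]'
```

```text
time_s: 3.3
tcp_pos: [0.509, -0.0757, 0.1511]
eef_rot: [-0.0, 0.991, -0.13, 0.0]
ft_force: [-0.1, 0.2, -0.4]
width: 0.0401
finger_force: 0.0
```

```bash
python3 -m jog '[[0,-0.05,-3,0,4],[0,0,-3,0,4],[0,0,-2.5,0,4],[0,0,-2,0,4],[0,0,-1.3,0,4],[0,0,0,0,4],[0,0,0,0,0],[0,0,0,0,0],[0,0,0,0,0],[0,0,0,0,0],[0,0,0,0,0],[0,0,0,0,0]]' 40
```

```text
time_s: 4.3
tcp_pos: [0.5097, -0.0769, 0.0336]
eef_rot: [-0.0, 0.991, -0.131, 0.001]
ft_force: [-0.3, 0.5, 6.5]
width: 0.0137
finger_force: 39.7
```

```bash
python3 -m jog '[[0,0,2.5,0,0],[0,0,4,0,0],[0,0,4,0,0],[0,0.5,4,0,0],[0,4,0,-0.6,0],[0,4,0,-0.6,0],[0,4,0,-0.6,0],[0,4,0,-0.6,0],[0,4,0,-0.6,0],[-0.15,4,0,-0.3,0],[-0.15,4,0,0,0],[0,0,0,0,0]]'
python3 -m jog '[[0,0,0,0,0],[0,0,0,0,0]]'
python3 -c "
from h import *
snap('wrist','w3.png');s=robot.observe();print(s['tcp_pos'],s['eef_rot'],s['ft_force'])
a=cv2.imread('pics/w3.png')[110:310,190:450]
cv2.imwrite('pics/c4.png',cv2.resize(a,None,fx=3,fy=3,interpolation=cv2.INTER_CUBIC))"
```

```text
time_s: 5.3
tcp_pos: [0.504, 0.219, 0.1775]
eef_rot: [-0.003, 0.988, -0.153, -0.0]
ft_force: [-0.2, 0.9, -0.8]
width: 0.0141
finger_force: 40.0
time_s: 5.47
tcp_pos: [0.5055, 0.2072, 0.1774]
eef_rot: [0.001, 0.987, -0.159, -0.0]
ft_force: [0.5, -1.1, -1.5]
width: 0.0138
finger_force: 40.0
[0.50581553 0.20621047 0.17745329] [ 6.59995704e-04  9.87074625e-01 -1.60259941e-01 -1.89034079e-05] [ 0.33831859  0.08461231 -0.81723015]
```

View pics/c4.png

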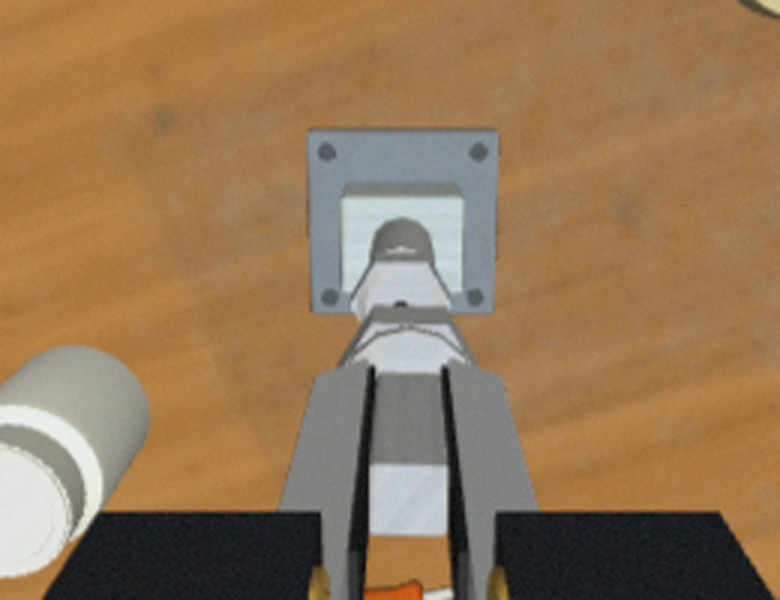

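The grip is straight: the medium socket's front lower edge is at (371–447, 307) in the crop, the nut hole is visible just above it at (401,304), and the foot edges are parallel to the image.

Run:
```python
from h import *
s=robot.observe();t=s['tcp_pos'];q=s['eef_rot'];M=R.from_quat([q[1],q[2],q[3],q[0]]).as_matrix()
inv=lambda p:((p[0]+.5)/3+190-.5,(p[1]+.5)/3+110-.5)
p=ray('w3.png',*inv((409,307)),t[2]-.0252)
print('rim front edge tool',M.T@(p-t),'expect x .0149')
n=ray('w3.png',*inv((401,304)),.1165);print('nut',n)
p=ray('w3.png',*inv((408,499)),t[2]+.0188+.022);print('top centre tool',M.T@(p-t))
print('nut flats corners',[ray('w3.png',*inv(c),.1135).round(4) for c in((382,262),(437,262),(452,300))])
```

```text
rim front edge tool [0.01249267 0.00015795 0.02520241] expect x .0149
nut [0.50823269 0.20743569 0.1165    ]
top centre tool [-7.60267979e-04 -6.69166148e-05 -4.08002556e-02]
nut flats corners [array([0.5206, 0.2089, 0.1135]), array([0.5158, 0.1944, 0.1135]), array([0.5039, 0.1937, 0.1135])]
```

```bash
python3 -m jog '[[0.32,0.11,-1,0,0],[0,0,-1.5,0,0],[0,0,-0.5,0,0],[0,0,-0.2,0,0],[0,0,-0.2,0,0],[0,0,-0.2,0,0],[0,0,-0.2,0,0],[0,0,-0.2,0,0],[0,0,0,0,0],[0,0,0,0,0]]'
```

```text
time_s: 6.35
tcp_pos: [0.5093, 0.2086, 0.1397]
eef_rot: [-0.0, 0.987, -0.16, 0.0]
ft_force: [-3.8, -3.2, 14.9]
width: 0.0142
finger_force: 40.0
```

Stopped 12 mm above seated with 15 N on it. I'll do a small search to tell a misfit from misalignment.

```bash
python3 -m jog '[[0.1,0,-0.05,0,0],[0,-0.1,0,0,0],[-0.1,0,0,1.5,0],[-0.1,0,0,0,0],[0,-0.1,0,0,0],[0,0.1,0,-3,0],[0.1,0,0,0,0],[0,0,0,1.5,0],[0,0,0,0,0]]'
```

```text
time_s: 7.1
tcp_pos: [0.5092, 0.2083, 0.1396]
eef_rot: [-0.001, 0.987, -0.159, 0.0]
ft_force: [-5.2, -2.2, 17.3]
width: 0.014
finger_force: 40.0
```

```bash
python3 -m jog '[[0,0.2,0,0,0],[-0.1,0,0,0,0],[0.2,0,0,0,0],[0,-0.1,0,0,0],[0,0,0,0,0],[0,0,0,0,0]]'
python3 -c "
from h import *
s=robot.observe();print(s['tcp_pos'],s['torque'])"
```

```text
time_s: 7.6
tcp_pos: [0.5093, 0.2084, 0.1395]
eef_rot: [0.0, 0.987, -0.16, -0.0]
ft_force: [-5.4, -2.9, 19.0]
width: 0.0139
finger_force: 40.0
[0.50927258 0.2083747  0.13954877] [-0.75570004  1.77308043 -0.07436946]
```

The medium stays pinned 12 mm high whatever the nudge, so it is too small. I'll return it and try the large one.

```bash
python3 -m jog '[[0,0,2,0,0],[0,0,2.3,0,0],[0,-3.6,0,0.6,0],[0,-4,0,0.6,0],[0,-4,0,0.6,0],[0,-4,0,0.6,0],[0,-4,0,0.6,0],[0,-4,0,0.4,0],[0,-3.2,0,0,0],[0,-1.6,-2,0,0],[0,0,-3,0,0],[0,0,0,0,0]]'
python3 -m jog '[[0,0,0,0,0],[0,0,0,0,0],[0,0,0,0,0]]'
```

```text
time_s: 8.6
tcp_pos: [0.5069, -0.0761, 0.1267]
eef_rot: [0.0, 0.991, -0.131, -0.003]
ft_force: [-0.8, -0.3, -0.8]
width: 0.0135
finger_force: 40.0
time_s: 8.85
tcp_pos: [0.5113, -0.074, 0.1314]
eef_rot: [-0.0, 0.992, -0.129, 0.001]
ft_force: [-0.4, 0.8, -0.2]
width: 0.0136
finger_force: 40.0
```

```bash
python3 -m jog '[[-0.16,-0.29,-2,0,0],[0,0,-3,0,0],[0,0,-2.3,0,0],[0,0,-1,0,0],[0,0,-0.6,0,0],[0,0,-0.4,0,0],[0,0,-0.3,0,0],[0,0,-0.2,0,0],[0,0,0,0,0],[0,0,0,0,0]]'
```

```text
time_s: 9.68
tcp_pos: [0.5094, -0.0778, 0.0335]
eef_rot: [-0.0, 0.992, -0.13, 0.001]
ft_force: [-1.6, 0.3, 4.3]
width: 0.0138
finger_force: 40.0
```

```bash
python3 -m jog '[[0,0,0,0,3.5],[0,0,0,0,3.5],[0,0,0,0,3.5],[0,0,3.5,0,3.5],[0,0,3.5,0,3.5],[-0.7,-2.3,0.5,2.7,3.5],[-0.7,-2.4,0,2.7,3.5],[-0.65,-2.35,0,2.6,3.5],[0,0,0,0,3.5],[0,0,0,0,3.5],[0,0,0,0,3.5]]'
```

```text
time_s: 10.6
tcp_pos: [0.4881, -0.1477, 0.107]
eef_rot: [-0.0, 0.998, -0.061, 0.0]
ft_force: [-0.2, -0.1, -0.4]
width: 0.0348
finger_force: 0.0
```

```bash
python3 -m jog '[[0.1,-0.05,-2.5,0,3.5],[0,0,-2.5,0,3.5],[0,0,-1.5,0,3.5],[0,0,-0.85,0,3.5],[0,0,0,0,3.5],[0,0,0,0,3.5],[0,0,0,0,0],[0,0,0,0,0],[0,0,0,0,0],[0,0,0,0,0],[0,0,0,0,0]]'
```

```text
time_s: 11.52
tcp_pos: [0.4895, -0.1489, 0.0342]
eef_rot: [0.0, 0.998, -0.061, 0.001]
ft_force: [-0.1, 0.7, 5.7]
width: 0.0137
finger_force: 40.0
```

```bash
python3 -m jog '[[0,0,2.3,0,0],[0,0,4,0,0],[0,0,4,0,0],[0.1,1,3.7,0,0],[0.2,4,0.3,-1.4,0],[0.2,4,0,-1.4,0],[0.2,4,0,-1.4,0],[0.2,4,0,-1.4,0],[0.2,4,0,-1.4,0],[0.2,4,0,-1.4,0],[0.2,4,0,-1.4,0],[0.2,4,0,-1.4,0]]'
python3 -m jog '[[0.2,2.7,0,0,0],[0,0,0,0,0],[0,0,0,0,0],[0,0,0,0,0],[0,0,0,0,0]]'
python3 -c "
from h import *
snap('wrist','w4.png');s=robot.observe();print(s['tcp_pos'],s['eef_rot'],s['ft_force'])
a=cv2.imread('pics/w4.png')[110:310,190:450]
cv2.imwrite('pics/c5.png',cv2.resize(a,None,fx=3,fy=3,interpolation=cv2.INTER_CUBIC))"
```

```text
time_s: 12.52
tcp_pos: [0.5054, 0.183, 0.1766]
eef_rot: [0.0, 0.987, -0.158, -0.0]
ft_force: [0.6, 0.3, -1.7]
width: 0.0137
finger_force: 40.0
time_s: 12.93
tcp_pos: [0.5079, 0.2061, 0.1764]
eef_rot: [0.001, 0.987, -0.159, -0.0]
ft_force: [-0.1, 0.3, 0.1]
width: 0.0139
finger_force: 40.0
[0.50804043 0.20610969 0.17651403] [ 5.07681623e-04  9.87278152e-01 -1.59001866e-01  2.07462418e-06] [ 0.13032243  0.70653384 -1.80857859]
```

View pics/c5.png

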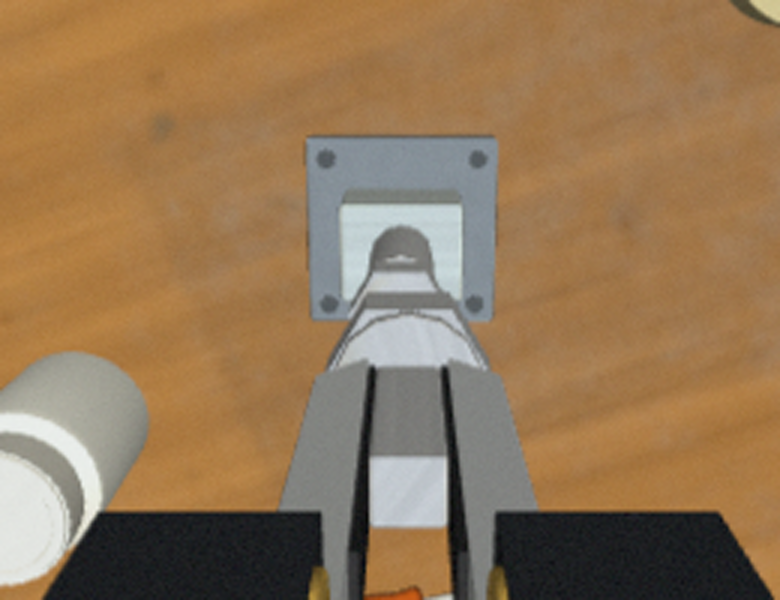

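The large socket is square to the nut, with its front edge at (368–450, 294) and its top centre at (408,490). It sits about 1 mm further forward in the grip than the medium did. I'll shift +0.26 cm in y and lower.

```bash
python3 -m jog '[[0.03,0.26,-1,0,0],[0,0,-1.3,0,0],[0,0,-0.5,0,0],[0,0,-0.3,0,0],[0,0,-0.2,0,0],[0,0,-0.2,0,0],[0,0,-0.2,0,0],[0,0,-0.2,0,0],[0,0,0,0,0],[0,0,0,0,0]]'
```

```text
time_s: 13.82
tcp_pos: [0.5086, 0.2105, 0.1398]
eef_rot: [-0.0, 0.987, -0.158, 0.001]
ft_force: [-4.1, -1.8, 15.9]
width: 0.0138
finger_force: 40.0
```

```bash
python3 -m jog '[[0,-0.2,0,0,0],[0,0,0,0,0],[0,0,0,0,0]]'
```

```text
time_s: 14.07
tcp_pos: [0.5086, 0.2103, 0.1398]
eef_rot: [-0.001, 0.988, -0.157, 0.001]
ft_force: [-3.4, 0.9, 14.3]
width: 0.0135
finger_force: 40.0
```

```bash
python3 -m jog '[[-0.15,0,0,0,0],[0,0,0,0,0],[0,0,0,0,0]]'
```

```text
time_s: 14.32
tcp_pos: [0.5084, 0.2103, 0.1399]
eef_rot: [-0.002, 0.988, -0.157, 0.002]
ft_force: [-2.3, 0.5, 13.5]
width: 0.0139
finger_force: 40.0
```

```bash
python3 -m jog '[[0.3,0,0,0,0],[0,0,0,0,0],[0,0,0,0,0]]'
```

```text
time_s: 14.57
tcp_pos: [0.5088, 0.2103, 0.1398]
eef_rot: [-0.001, 0.988, -0.157, -0.001]
ft_force: [-6.0, 1.6, 16.9]
width: 0.0136
finger_force: 40.0
```

Lateral pinning could just be friction, with the socket about 2 mm off in y. I'll unload, recentre on the measured nut and retry.

```bash
python3 -m jog '[[-0.15,0,0.7,0,0],[0,0,0,0,0],[0,0,0,0,0],[0,0,0,0,0],[0,0,0,0,0]]'
python3 -c "
from h import *
s=robot.observe();print(s['tcp_pos'],s['eef_rot'],s['ft_force'],s['torque'])"
```

```text
time_s: 14.98
tcp_pos: [0.5082, 0.2086, 0.1441]
eef_rot: [0.0, 0.987, -0.158, -0.0]
ft_force: [0.7, 0.0, -1.8]
width: 0.0139
finger_force: 40.0
[0.50819206 0.20858903 0.14414235] [ 1.84373422e-04  9.87484282e-01 -1.57717311e-01 -9.68796276e-05] [ 0.6800598   0.0135463  -1.79844869] [0.11805256 0.04461572 0.00979398]
```

```bash
python3 -m jog '[[-0.05,-0.08,0,0,0],[0,0,-0.15,0,0],[0,0,-0.15,0,0],[0,0,-0.15,0,0],[0,0,-0.15,0,0],[0,0,-0.15,0,0],[0,0,0,0,0],[0,0,0,0,0]]'
```

```text
time_s: 15.65
tcp_pos: [0.5076, 0.208, 0.1368]
eef_rot: [0.0, 0.988, -0.158, -0.0]
ft_force: [0.7, 0.5, -1.2]
width: 0.0138
finger_force: 40.0
```

It slips down freely now, so the medium trial may have been misaligned too. I'll go deeper and measure the play sideways to tell whether the large one is right or too large.

```bash
python3 -m jog '[[0,0,-0.2,0,0],[0,0,-0.2,0,0],[0,0,0,0,0],[0.28,-0.1,0,0,0],[0,0,0,0,0],[0,0,0,0,0],[0,0,0,0,0]]'
```

```text
time_s: 16.23
tcp_pos: [0.5087, 0.2077, 0.1326]
eef_rot: [0.0, 0.988, -0.157, -0.002]
ft_force: [-5.5, 3.1, 0.4]
width: 0.0142
finger_force: 40.0
```

```bash
python3 -m jog '[[-0.56,0.2,0,0,0],[0,0,0,0,0],[0,0,0,0,0],[0,0,0,0,0],[0,0,0,0,0]]'
```

```text
time_s: 16.65
tcp_pos: [0.5067, 0.2086, 0.1334]
eef_rot: [-0.0, 0.987, -0.158, 0.002]
ft_force: [4.2, -1.5, -0.6]
width: 0.0139
finger_force: 40.0
```

```bash
python3 -m jog '[[0.28,-0.1,0,5,0],[0,0,0,5,0],[0,0,0,0,0],[0,0,0,0,0],[0,0,0,0,0]]'
```

```text
time_s: 17.07
tcp_pos: [0.5078, 0.2085, 0.1331]
eef_rot: [-0.0, 0.997, -0.072, 0.0]
ft_force: [1.0, 1.8, -0.1]
width: 0.0138
finger_force: 40.0
```

```bash
python3 -c "
from h import *
print(robot.observe()['torque'])"
python3 -m jog '[[0,0,0,4,0],[0,0,0,0,0],[0,0,0,0,0]]'
python3 -c "
from h import *
print(robot.observe()['torque'])"
python3 -m jog '[[0,0,0,-7,0],[0,0,0,-7,0],[0,0,0,0,0],[0,0,0,0,0],[0,0,0,0,0]]'
python3 -c "
from h import *
print(robot.observe()['torque'])"
```

```text
[ 0.42534647 -0.27697207 -0.02695315]
time_s: 17.32
tcp_pos: [0.5078, 0.2085, 0.1331]
eef_rot: [-0.0, 0.999, -0.038, 0.0]
ft_force: [0.6, 1.9, -1.3]
width: 0.0138
finger_force: 40.0
[ 0.64295212 -0.33924082 -0.30926087]
time_s: 17.73
tcp_pos: [0.5073, 0.2078, 0.1329]
eef_rot: [0.0, 0.988, -0.156, -0.0]
ft_force: [0.7, 0.8, -1.5]
width: 0.0138
finger_force: 40.0
[ 0.19830855 -0.103082    0.01944565]
```

Play is about ±1 mm and the socket binds when turned 14°. A 21 mm nut would let it spin freely, so the nut is 25 mm and the large socket is right. Now I'll seat it.

```bash
python3 -m jog '[[0,0,-0.2,0,0],[0,0,-0.2,0,0],[0,0,-0.2,0,0],[0,0,-0.15,0,0],[0,0,0,0,0],[0,0,0,0,0],[0,0,0,0,0]]'
```

```text
time_s: 18.32
tcp_pos: [0.5075, 0.2077, 0.1287]
eef_rot: [-0.0, 0.988, -0.157, 0.0]
ft_force: [-7.1, -1.7, 28.2]
width: 0.0138
finger_force: 40.0
```

```bash
python3 -m jog '[[-0.05,0,0.25,0,0],[0,0,0,0,0],[0,0,0,0,0],[0,0,0,0,0]]'
python3 -c "
from h import *
snap('scene','s2.png');a=cv2.imread('pics/s2.png')[150:300,220:440]
cv2.imwrite('pics/c6.png',cv2.resize(a,None,fx=3.6,fy=3.6,interpolation=cv2.INTER_CUBIC))
s=robot.observe();print(s['tcp_pos'],s['ft_force'],s['torque'],s['dq'].round(3))"
```

```text
time_s: 18.65
tcp_pos: [0.5074, 0.2079, 0.1287]
eef_rot: [-0.0, 0.988, -0.157, 0.0]
ft_force: [-2.3, -1.0, 10.1]
width: 0.0137
finger_force: 40.0
[0.50740791 0.20791402 0.12873837] [-1.18982721 -0.92860443 10.04835983] [-0.09551809  0.55195835 -0.04778723] [-0.001 -0.    -0.001 -0.001 -0.001  0.001  0.001]
```

View pics/c6.png

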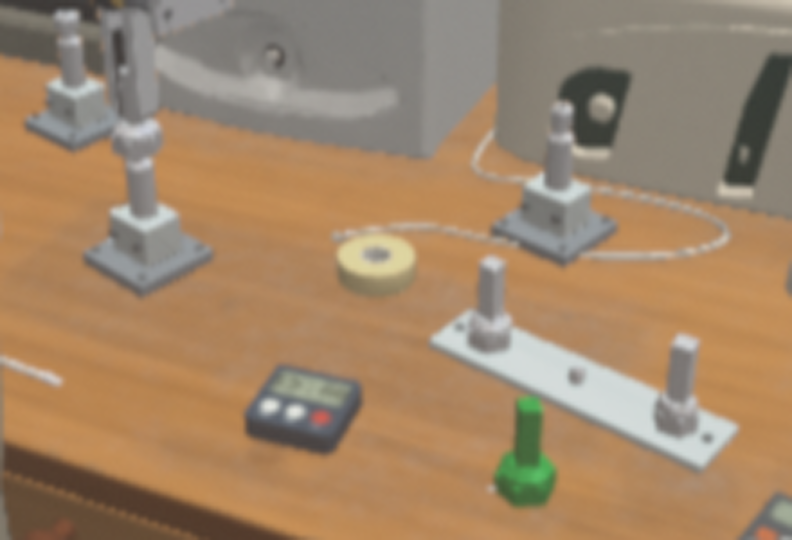

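The large socket is seated on the forward nut at (137,140), covering it. The medium (490,310) and small (680,390) stand home on their posts, the middle post is bare, and nothing else moved.

```bash
python3 -c "
from plant import robot
print(robot.finish_job())"
```

```text
the job is handed in; nothing more can be done
None
```

The large socket fits: it is gripped, upright and fully seated on the forward nut. The medium was tried first and stopped 12 mm high (perhaps partly misaligned), the small was ruled out from the images, and the large's roughly ±1 mm play showed the nut is 25 mm; both other sockets are home on their posts, and the job is handed in.

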